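# Fold open the blue bifold cupboard

## Robot

A 6-joint arm with a two-finger parallel gripper is mounted at the origin on a cart in front of the work surface, level with it; the furniture and walls round the work are solid. World frame = base frame: x ahead of the robot, y to its left, z up, the work surface at z = 0. Lengths are in m, angles in rad, forces in N, time in s.
With the tool pointing down it reaches from about 0.25 to 0.775 m from the base axis. Payload 4 kg.
Tool frame: the origin (TCP) lies at the very end of the fingers, on their centre line; the grasp point (between the pads) lies 19 mm behind it; z points along the fingers, y is the line along which they close (so a half turn about z gives the same grasp; the last joint's range is limited). The gripper opens to 85 mm and grips with 20 to 120 N. Pads are 22 mm wide; open, the fingers measure 114 mm over their backs; the gripper's body (76 mm by 85 mm) begins 54 mm behind the grasp point. The pads swing forward as they close: fully open they stand 13 mm farther back than shut.
Start: joints at [-1.368, 0.087, 1.371, -0, 1.684, -0.103], TCP at [0.166, -0.525, 0.231] pointing down, gripper open.
Joint ranges: [-3.1, 3.1], [-0.76, 2.03], [0.27, 2.55], [-1.08, 4.22], [0.17, 2.65], [-2.57, 2.57]. Speed limits (rad/s): [2.79, 2.79, 3.14, 3.14, 3.14, 3.14].

## Interface

Orientations are given as [roll, pitch, yaw] about the fixed x, y, z axes, in that order (R = Rz(yaw) Ry(pitch) Rx(roll)).
In Python, from cell import arm gives the robot as it stands. Calls block until the motion is done:
- arm.move_to(position, orientation): joint-space move of the TCP to a pose.
- arm.move_l(position, orientation=None, v=0.15): straight line of the TCP; orientation=None keeps the orientation; v is the mean speed in m/s.
- arm.move_j(angles): joint-space move.
- arm.set_gripper(opening): finger opening in m; the grip force is fixed at half the most; returns when the fingers have stopped.
- arm.hold(seconds).
- arm.ik(position, orientation): joint angles nearest the present ones, or None.
- arm.observe(): the state.
- arm.read_camera(name): name is "scene" or "top" or "wrist"; returns a dict with "img" (480x640x3 uint8, red, green, blue), "fov_y" (degrees; the focal length in pixels is half the picture's height over the tangent of half this angle, whatever the lens; pixels are square), "cx", "cy" (the principal point, pixels), "R" (3x3) and "t" (3): a world point X has camera coordinates R X + t. Camera axes: x right, y down, z forward; pixel columns grow to the right and rows downward; lengths in m; the calibration is good to about 2 mm. A picture is of the moment at which its call begins. There is no depth.
A pose or a line that the arm cannot do raises arm.IKError and nothing moves.
- arm.close_job(): hands the job in; it is judged then, once.
The state is a dict: "time_s": time; "joint_pos": joint angles; "joint_vel": joint speeds; "joint_torque": joint torques, N m; "tool_pos": TCP position; "tool_rot": TCP orientation; "contact_force": force on the tool from outside, world axes, zero at the start; "ft_torque": the same for the moment, N m; "width": finger opening in m; "grasp_force": force on a finger pad.
Only numpy, scipy, OpenCV 4.12 (cv2) and the standard library are available. Lean on these libraries where they do the work, as an engineer would, in place of code of your own. Each camera call takes 0.05 s, during which the arm holds its last target. There are 200 camera calls.

## Task

The spare pressure gauge is in the small cupboard with the blue bifold door, which stands half open. Push the door at its fold hinge, by the steel post on top of the fold, so that both panels collapse along the track until they are folded together at the cupboard's left side and the opening is clear. Leave the yellow door as it stands.

Things in the scene. Friction and masses are not known exactly. Their poses are not given: they have to be found in the camera images.
- blue_leaf (a joint): Angle (rad) of the blue door's left panel: 0 = shut, 1.5 = stop, both panels folded together, standing straight out of the front; starts at 0.6 to 0.9. Two blue panels, each 85 mm wide, upper edges 184 mm above the bench; the right one's far edge runs in the floor track and follows by itself. Moves easily (1 to 2 N at the fold), stays where left.
- blue_fold (a point): On the blue door's fold hinge axis, 212 mm above the bench, mid-height of its upright steel push post, 16 mm in diameter, which stands on the fold from 188 mm up to a black cap (19 mm across) at 232 to 240. Push it from any side. As the door folds it moves on a level arc of radius 85 mm about blue_hinge, clockwise from above: first towards the robot and left, at last purely left.
- blue_hinge (a point): On the fixed upright hinge axis of the blue left panel, at the left front corner of its cupboard, level with blue_fold (in the air, 212 mm above the bench). The cupboard is a fixed white box, 190 mm wide, 140 deep, 180 high, front towards the robot, turned by up to 0.3 rad. Shut, the fold would lie 85 mm to the right of this point along the front.
- yellow_fold (a point): The same point on the fold post of the yellow door: a second cupboard, alike but for its yellow door, beside the blue one on either side. Its door also stands half open (0.6 to 0.9 rad) and must stay as it is.

How it is judged:
At the end, for the whole second after the job is handed in: The blue door's left panel stands at 1.3 rad or more (within about 12 degrees of its 1.5 rad stop) and is at rest; the yellow door's fold is within 20 mm of where it stood (value of joint blue_leaf above 1.3 rad and velocity of joint blue_leaf between -0.1 and 0.1 rad/s and distance of yellow_fold from where it was at the start of the episode below 0.02 m); the robot touches nothing.
It fails at once if the yellow door is moved (its fold by more than 20 mm) (not (distance of yellow_fold from where it was at the start of the episode below 0.02 m)).
It also fails if it takes over 32 s, if anything falls off the work surface, if the arm or the gripper's body presses on something with over 40 N, if the wrist force passes 120 N, or if a joint passes its speed limit or range.

## Working session

There is one attempt and no reset: what is moved stays moved. The work goes in short steps, each a Python script; the robot and the scene stay as the last script left them, time stands still between calls to the robot, and variables do not carry over. Pictures are saved under pics/ and viewed, at most 10 in all, crops included, and the job is handed in when it is done.

```bash
mkdir -p pics; python3 - <<'E'
from cell import arm
import cv2,pickle,numpy as np
d={}
for n in("scene","top"):
    c=arm.read_camera(n);d[n]=c;cv2.imwrite(f"pics/{n}0.png",c["img"][:,:,::-1]);print(n,c["fov_y"],c["cx"],c["cy"],np.round(-c["R"].T@c["t"],3),np.round(c["R"],2).tolist())
pickle.dump(d,open("d.pkl","wb"))
E
```

```text
scene 42.82196112724435 317.74789288331505 236.5817018776558 [-0.161  0.263  1.157] [[-0.49, -0.87, -0.02], [-0.66, 0.38, -0.64], [0.57, -0.3, -0.77]]
top 52.701317971820885 315.530146863698 235.15569435175775 [ 0.462 -0.154  1.014] [[-0.01, -1.0, -0.02], [-0.99, 0.01, -0.12], [0.12, 0.02, -0.99]]
```

View pics/scene0.png

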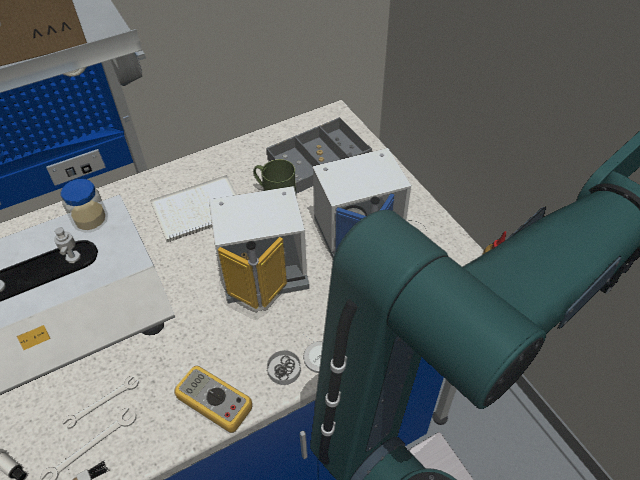

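View pics/top0.png

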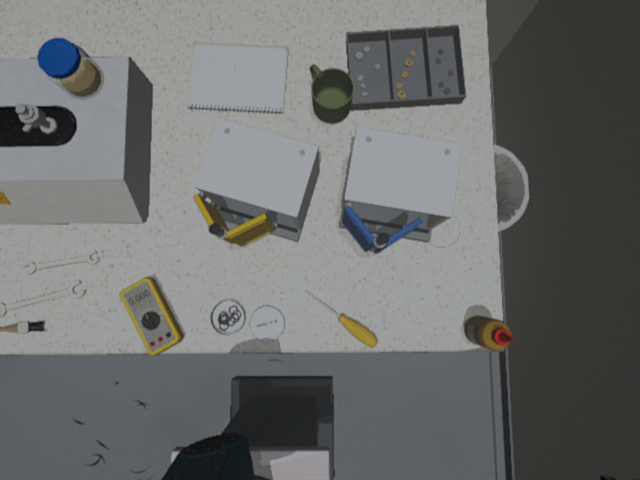

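The top view shows the yellow cupboard on the left with its post cap at about (216,230). The blue one is on the right, with its cap at about (381,240) and its door bulging towards the robot. I'll zoom in on the blue door.

```bash
cat > h.py <<'E'
import numpy as np
def ray(c,u,v,z):
    f=240/np.tan(np.radians(c["fov_y"])/2);C=-c["R"].T@c["t"]
    d=c["R"].T@np.array([(u-c["cx"])/f,(v-c["cy"])/f,1]);return C+d*(z-C[2])/d[2]
E
python3 - <<'E'
import pickle,cv2,numpy as np
from h import ray
d=pickle.load(open("d.pkl","rb"));c=d["top"];im=c["img"][:,:,::-1]
cv2.imwrite("pics/crop.png",cv2.resize(im[120:260,190:470],None,fx=2.8,fy=2.8,interpolation=cv2.INTER_CUBIC))
h=cv2.cvtColor(im,cv2.COLOR_BGR2HSV);g=cv2.inRange(h,(0,0,170),(180,40,255))
# lid corners: threshold grayscale relative
for n,(u,v) in dict(bcap=(381,240),ycap=(216,230)).items():print(n,ray(c,u,v,.24).round(3))
for n,p in dict(b=[(359,129),(463,146),(455,217),(346,204)],y=[(215,122),(321,149),(299,216),(199,188)]).items():
    P=[ray(c,*q,.18) for q in p];print(n,np.round(P,3).tolist(),[round(float(np.linalg.norm(P[i]-P[i-1])),3) for i in range(4)])
E
```

```text
bcap [ 0.545 -0.245  0.24 ]
ycap [0.564 0.021 0.24 ]
b [[0.75, -0.217, 0.18], [0.717, -0.4, 0.18], [0.591, -0.38, 0.18], [0.615, -0.192, 0.18]] [0.137, 0.185, 0.128, 0.19]
y [[0.767, 0.04, 0.18], [0.715, -0.149, 0.18], [0.595, -0.11, 0.18], [0.647, 0.066, 0.18]] [0.123, 0.196, 0.126, 0.184]
```

View pics/crop.png

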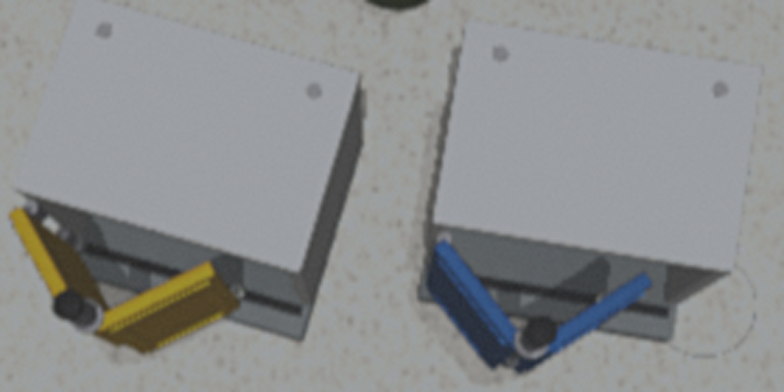

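The crop shows the blue cap at (541,332), which is (383,238.6) in the full image, and the left panel's hinge pin at about (444,238), full (348.6,205). The yellow cap is at (70,305), full (215,229).

```bash
python3 - <<'E'
import pickle,numpy as np
from h import ray
from cell import arm
c=pickle.load(open("d.pkl","rb"))["top"]
f=lambda u,v,z:ray(c,190+u/2.8,120+v/2.8,z)
F=f(541,332,.24);Hg=f(442,242,.184);L=f(434,225,.18);Rr=f(728,270,.18);e=Rr-L
print(F,Hg,L,Rr,np.linalg.norm(e),np.linalg.norm((F-Hg)[:2]))
print("yellow",f(70,305,.24),f(22,208,.184))
a=np.arctan2(e[1],e[0]);b=np.arctan2(*(F-Hg)[1::-1]);print("front yaw",a+np.pi/2,"leaf",a-b)
print(arm.observe()["time_s"],arm.observe()["tool_rot"])
E
```

```text
[ 0.54751498 -0.24821286  0.24      ] [ 0.61041379 -0.19518172  0.184     ] [ 0.62193743 -0.19056152  0.18      ] [ 0.59163579 -0.37185694  0.18      ] 0.18381027872843597 0.08227127700876649
yellow [0.5658164  0.02287308 0.24      ] [0.6348359  0.06685226 0.184     ]
front yaw -0.1656087552239669 leaf 0.7047022858020171
0.1 [-3.13956591e+00 -2.11331489e-04  3.05781449e-01]
```

```bash
cat >> h.py <<'E'
H=np.array([.612,-.194]);A=-np.pi/2-.166
def pose(th,z):
    p=H+.085*np.array([np.cos(A-th),np.sin(A-th)])
    return [*p,z],[np.pi,0,(A-th-np.pi+np.pi)%(2*np.pi)-np.pi+np.pi-0 if False else np.arctan2(np.sin(A-th-np.pi),np.cos(A-th-np.pi))]
E
sed -i 's/return \[\*p,z\].*/a=A-th-np.pi; return [*p,z],[np.pi,0,float(np.arctan2(np.sin(a),np.cos(a)))]/' h.py
python3 - <<'E'
from cell import arm
from h import *
import cv2,pickle
p,o=pose(.7,.33);print(p,o)
arm.set_gripper(.045)
arm.move_l([.166,-.525,.33],v=.3);arm.move_to(p,o)
s=arm.observe();print(s["time_s"],s["tool_pos"],s["width"])
c=arm.read_camera("wrist");pickle.dump(c,open("w.pkl","wb"));cv2.imwrite("pics/w1.png",c["img"][:,:,::-1])
f=240/np.tan(np.radians(c["fov_y"])/2)
for q in ([*p[:2],.24],[*p[:2],.188],[*H,.184]):
    x=c["R"]@np.array(q)+c["t"];print(x[:2]/x[2]*f+[c["cx"],c["cy"]])
E
```

```text
[np.float64(0.5472518005372355), np.float64(-0.24906968917953032), 0.33] [3.141592653589793, 0, 0.7047963267948971]
2.7667 [ 0.54666303 -0.25009966  0.32989347] 0.044993761212011395
[319.22676355 248.27030274]
[319.43644108 229.3378012 ]
[319.34825992 127.31085742]
```

View pics/w1.png

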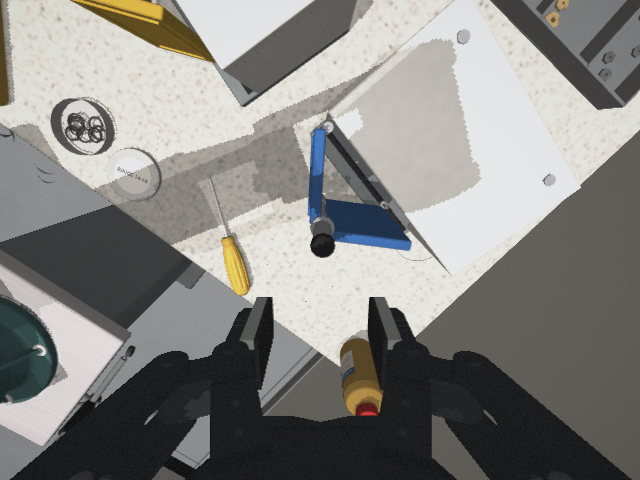

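The wrist view puts the cap at (322,245) against a predicted (319,248), and the hinge at about (324,128) against (319,127). That agrees to a few mm, so I'll straddle the post and push along the arc.

```bash
python3 - <<'E'
from cell import arm
from h import *
import cv2
p,o=pose(.7,.203);arm.move_l(p,o,v=.12)
print(arm.observe()["contact_force"].round(1) if hasattr(arm.observe()["contact_force"],"round") else arm.observe()["contact_force"])
for th in [.85,1,1.15,1.3,1.4,1.48,1.55,1.6,1.64]:
    p,o=pose(th,.203);arm.move_l(p,o,v=.06)
    s=arm.observe();F=np.array(s["contact_force"]);print(th,round(s["time_s"],2),F.round(1),np.round(s["tool_pos"],3))
    if np.linalg.norm(F[:2])>8:break
c=arm.read_camera("wrist");cv2.imwrite("pics/w2.png",c["img"][:,:,::-1])
c=arm.read_camera("top");cv2.imwrite("pics/t2.png",c["img"][:,:,::-1])
E
```

```text
[ 0.5 -0.1  0.9]
0.85 4.38 [ 0.2 -0.5  0.3] [ 0.54  -0.239  0.204]
1 4.74 [-0.9 -0.2 -0.1] [ 0.534 -0.228  0.203]
1.15 5.1 [ 0.  -0.1 -0.2] [ 0.53  -0.216  0.203]
1.3 5.46 [-0.2 -0.6 -0.8] [ 0.528 -0.203  0.203]
1.4 5.75 [-0.   0.4  0.4] [ 0.527 -0.195  0.203]
1.48 6.02 [-0.4 -0.4 -0.2] [ 0.527 -0.188  0.203]
1.55 6.27 [-0.2  0.4  0.6] [ 0.528 -0.182  0.203]
1.6 6.52 [ 0.3  0.1 -0.4] [ 0.529 -0.178  0.203]
1.64 6.77 [ 0.4 -2.6  1.3] [ 0.529 -0.175  0.203]
```

View pics/w2.png

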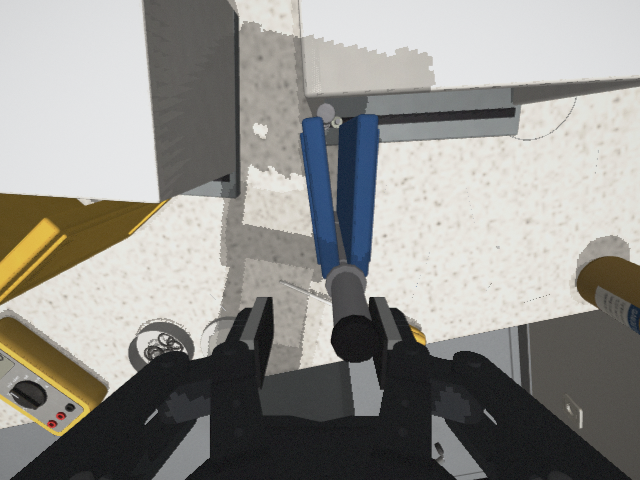

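The panels are almost together: the post (cap at (355,338)) is against the right finger and the panel tops are only a narrow V apart. I'll nudge it to the stop, back off, lift and check.

```bash
python3 - <<'E'
from cell import arm
from h import *
import cv2
for th in np.arange(1.65,1.76,.015):
    p,o=pose(th,.203);o[2]=pose(1.64,0)[1][2];arm.move_l(p,o,v=.02)
    s=arm.observe();F=np.array(s["contact_force"]);print(round(th,3),F.round(1))
    if np.linalg.norm(F[:2])>6:break
p,o=pose(1.48,.203);o[2]=pose(1.64,0)[1][2];arm.move_l(p,o,v=.05)
print(np.round(arm.observe()["contact_force"],1))
p[2]=.33;arm.move_l(p,o,v=.12)
arm.hold(.3);print(arm.observe()["time_s"])
c=arm.read_camera("wrist");cv2.imwrite("pics/w3.png",c["img"][:,:,::-1])
f=240/np.tan(np.radians(c["fov_y"])/2)
for t in (1.3,1.5):
    x=c["R"]@np.array(pose(t,.24)[0])+c["t"];print(t,x[:2]/x[2]*f+[c["cx"],c["cy"]])
E
```

```text
1.65 [ 0.4 -5.2 -0.5]
1.665 [-1.1 -8.6 -1.1]
[-0.2  0.   0.1]
9.3417
1.3 [339.66911064 245.36206527]
1.5 [317.1383946  250.52918179]
```

View pics/w3.png

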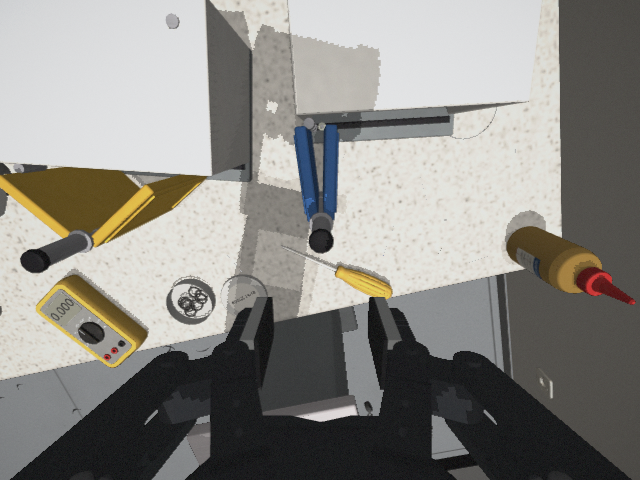

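The cap is at (320,240), next to the 1.5 rad prediction (317) and well away from the 1.3 one (340). The push force rose at the stop, the yellow door wasn't touched, and the gripper is clear, so I'm handing in.

```bash
python3 -c "
from cell import arm
print(arm.close_job())"
```

```text
the job is handed in; nothing more can be done
None
```

I folded the blue door to its stop (about 1.47 rad as I measured it, 1.3 needed), never touched the yellow door, lifted the arm clear, and handed in the job at about 9.4 s; no verdict was returned.

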